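# Open the push-and-turn cap of the amber solvent bottle

### The arm

A 6-joint arm with a two-finger parallel gripper is mounted at the origin on the work surface. World frame = base frame: x ahead of the robot, y to its left, z up, the work surface at z = 0. Lengths are in m, angles in rad, forces in N, time in s.
With the tool pointing down it reaches from about 0.325 to 0.925 m from the base axis. Payload 3.1 kg.
Tool frame: the origin (TCP) lies at the very end of the fingers, on their centre line; the grasp point (between the pads) lies 19 mm behind it; z points along the fingers, y is the direction in which the jaws open and shut (so a half turn about z gives the same grasp; the last joint's range is limited). The gripper opens to 85 mm and grips with 20 to 120 N. Pads are 22 mm wide; open, the fingers measure 114 mm over their backs; the gripper's body (76 mm by 85 mm) begins 54 mm behind the grasp point. The pads swing forward as they close: fully open they stand 13 mm farther back than shut.
Start: joints at [1.015, 0.217, 1.613, -0, 1.311, -0.112], TCP at [0.268, 0.564, 0.231] pointing down, gripper open.
Joint ranges: [-2.75, 2.75], [-0.78, 2.1], [0.31, 2.55], [-1.13, 4.27], [0.13, 2.63], [-2.58, 2.58]. Speed limits (rad/s): [2.79, 2.79, 3.14, 3.14, 3.14, 3.14].

### API

Orientations are given as a 3x3 rotation matrix whose columns are the frame's x, y, z axes.
In Python, from plant import r, cams, order, finder gives the robot as it stands. The module is installed in compiled form; this text tells all that it offers.
- The arm moves only by the tool move_arm, never from a script. Its argument "motion" is a list of rows, each an object of numbers: "dx", "dy", "dz": the shift along the tool's x, y, z in cm; "turn": the turn about the tool's z in units of 8 degrees (1.0 is 8 degrees); "gripper": the finger opening in cm, from 0 to 8.54. In form: [{"dx": .., "dy": .., "dz": .., "turn": .., "gripper": ..}, ...]. A call has exactly 5 rows; each row is the pose to reach, as a shift and turn from the pose commanded when the call began, along the tool's axes at that moment; what a row does not reach only later rows make up. A row lasts 1/10 s, in which the tool goes at most 50 mm and 8.59 degrees, less where a joint would pass 70% of its speed; a pose out of reach is approached as far as the arm can. A call with a gripper value outside its range is refused whole. The fingers move at their own pace and stop on an object; "grip_force" is the grip in N (left out, the last holds). Time passes only in rows, so rows that repeat a pose let the fingers close, or fill a call up. It gives the time, the measured TCP pose, the force and the opening at its end, in the units of the state.
- r.get_state(): the state, without advancing time (a new reading comes with each control period).
- cams.capture(name): name is "scene" or "top" or "wrist"; returns a dict with "pixels" (480x640x3 uint8, red, green, blue), "K" (3x3 intrinsics, pixels), "D" ([k1, k2, p1, p2, k3] as OpenCV has them; the pictures are not rectified), "rvec" (rotation vector, rad) and "tvec" (3), from world to camera coordinates, as OpenCV has them. Camera axes: x right, y down, z forward; pixel columns grow to the right and rows downward; lengths in m; the calibration is good to about 2 mm. A picture is of the moment at which its call begins. There is no depth.
- order.job_done(): hands the job in, once; it reports no verdict.
Trained networks look in the newest picture that a camera, given by its name, has taken for a name from the list of things; names that differ only in an ending like _2 or _b are one class to them, and where a whole thing is asked for, a point or a joint stands for the part that bears it (a point fixed in the world has none). Each returns a list of dicts, best first, with "confidence" (0 to 1); they miss things now and then, are a little off and sometimes report something else, mostly with a low value. They report only what shows in the picture. A call takes as long as a camera call.
- finder.masks_of(label, camera): "region" (480x640 bool, what is visible of it) and "xy" ([column, row] in pixels, amid what is visible of it).
The state is a dict: "t": time; "joints": joint angles; "qvel": joint speeds; "tau": joint torques, N m; "tcp_pos": TCP position; "ee_rot": TCP orientation; "force": force on the tool from outside, world axes, zero at the start; "wrist_torque": the same for the moment, N m; "opening": finger opening in m.
Only numpy, scipy, OpenCV 4.12 (cv2) and the standard library are available. Lean on these libraries where they do the work, as an engineer would, in place of code of your own. Each camera call takes 0.05 s, during which the arm holds its last target. There are 200 camera calls.

### The job

Open the amber bottle on the lab bench: push its child-resistant red cap down hard, and keep it pushed down while you turn it anticlockwise (seen from above) about a quarter turn to its stop, then let go so that the cap springs up, unlocked. Leave the caps of the white and the green bottle shut.

Things in the scene. Friction and masses are not known exactly. Their poses are not given: they have to be found in the camera images.
- amber_grip (a point): Centre of the grip bar on the red cap of the AMBER (brown glass) bottle; turns with the cap. The cap is a disc 64 mm across, 18 mm high, with an upright bar on top, 50 long, 16 thick, 22 mm high. The point lies 10 mm above the disc's flat top (room there for fingertips to push, either side of the bar), 12 mm below the bar's top, 174 mm above the bench when locked. x along the bar, y across it, z up.
- amber_cap (a joint): Turn of the red cap, rad: 0 locked, grows anticlockwise seen from above, stop at 1.45; stays where left. Sprung cap: starts to sink at 10 N, free to turn easily when 5 mm down (14 N), hard stop 9 mm down (17 N). Not pushed, it cannot turn. Turned past 40 degrees it is clear of its lock and, let go, springs up to 8 mm above its locked height. The bottle is held fast in a bolted steel holder.
- white_cap (a joint): Turn of the blue cap of the WHITE plastic bottle, rad: 0 locked, to be left so. Bottle (94 mm across), holder (plate 125 x 125 mm, 8 mm thick) and cap have the same shape and size as the amber one's.
- green_cap (a joint): Turn of the yellow cap of the GREEN glass bottle, rad: 0 locked, to be left so. Same shape and size as the amber one.

How it is judged:
By the outcome, as a careful person would: the job done as asked, in the order asked, and still so for the second after the job is handed in, with the robot touching nothing.
It also fails if it takes over 35 s, if anything falls off the work surface, if the arm or the gripper's body presses on something with over 40 N, if the wrist force passes 120 N, or if a joint passes its speed limit or range.

## Working session

There is one attempt and no reset: what is moved stays moved. The work goes in short steps, Python scripts to look and compute and a tool call to move; the robot and the scene stay as the last step left them, time stands still between calls to the robot, and variables do not carry over. Pictures are saved under pics/ and viewed, about 8 in all and at most 12, crops included, and the job is handed in when it is done.

Besides the shell and the picture viewer there is one more tool, called after "Call:" as a command line: name --argument value ..., lists and objects as JSON in quotes. move_arm: Moves the arm, as the interface text tells. Its arguments: {"type":"object","properties":{"motion":{"type":"array","items":{"type":"object","properties":{"dx":{"type":"number"},"dy":{"type":"number"},"dz":{"type":"number"},"turn":{"type":"number"},"gripper":{"type":"number"}}}},"grip_force":{"type":"number"}},"required":["motion"]}

```bash
mkdir -p pics; cat > h.py <<'E'
import numpy as np, cv2
from plant import r,cams,order,finder
def cap(n,f=None):
    c=cams.capture(n)
    if f: cv2.imwrite('pics/'+f,c['pixels'][:,:,::-1])
    return c
def ray(c,px):
    R=cv2.Rodrigues(np.array(c['rvec'],float))[0];t=np.array(c['tvec'],float).ravel()
    u=cv2.undistortPoints(np.array(px,float).reshape(-1,1,2),np.array(c['K']),np.array(c['D'])).reshape(-1,2)
    d=np.c_[u,np.ones(len(u))]@R
    return -R.T@t,d
def at_z(c,px,z):
    o,d=ray(c,px); return o+d*((z-o[2])/d[:,2])[:,None]
E
python3 - <<'E'
from h import *
s=r.get_state();print(s['t'],s['tcp_pos'],np.round(s['ee_rot'],3).tolist(),s['force'])
ims=[]
for n in ('scene','top'):
    c=cap(n); ims.append(c['pixels'][:,:,::-1])
    for l in ('amber_grip','amber_cap','white_cap','green_cap'):
        for m in finder.masks_of(l,n)[:2]:
            print(n,l,round(m['confidence'],2),np.round(m['xy']),m['region'].sum(),np.round(at_z(c,[m['xy']],.164),3))
    cv2.imwrite(f'pics/{n}.png',c['pixels'][:,:,::-1])
E
```

```text
0.0 [0.26788849 0.56377479 0.2299324 ] [[-0.903, 0.429, -0.001], [0.429, 0.903, -0.002], [0.0, -0.002, -1.0]] [ 0.141438    0.64969017 -0.07024442]
scene amber_grip 0.81 [158. 267.] 1171 [[ 0.492 -0.271  0.164]]
scene amber_cap 0.69 [157. 269.] 1125 [[ 0.497 -0.272  0.164]]
scene white_cap 0.56 [312. 263.] 1208 [[ 0.539 -0.021  0.164]]
scene green_cap 0.83 [480. 251.] 1126 [[0.576 0.263 0.164]]
top amber_grip 0.78 [496. 286.] 1404 [[ 0.478 -0.272  0.164]]
top amber_cap 0.77 [493. 284.] 1360 [[ 0.482 -0.268  0.164]]
top green_cap 0.8 [155. 239.] 1362 [[0.563 0.27  0.164]]
```

View pics/scene.png

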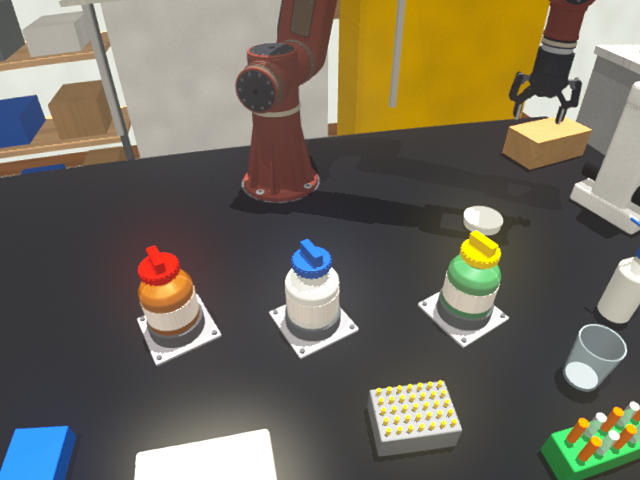

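View pics/top.png

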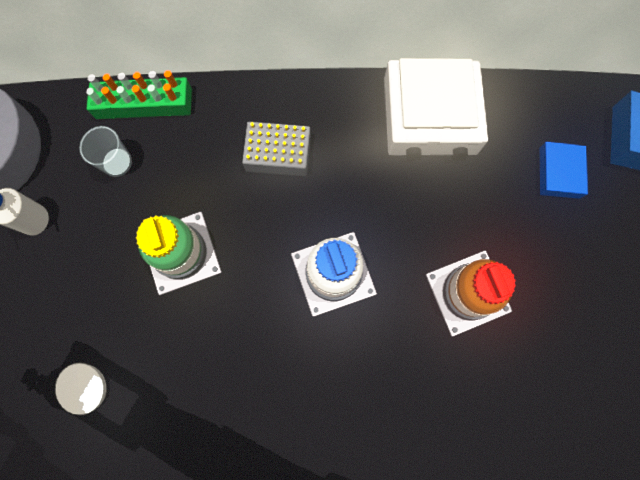

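The scene view shows the amber bottle with its red cap at about (158,268). In the top view the cap is at (492,284), and its bar runs from (487,266) to (499,302), about 18° from world x. I'll move above it.

Call:
move_arm --motion '[{"dx":-2,"dy":-2.4,"dz":-3,"turn":1},{"dx":-5,"dy":-6,"dz":-5,"turn":2},{"dx":-8,"dy":-9.6,"dz":-7,"turn":3},{"dx":-11,"dy":-13.3,"dz":-7,"turn":4},{"dx":-14,"dy":-17,"dz":-7,"turn":5}]'

```text
schema error: expected keys dx, dy, dz, turn, gripper
```

```bash
cat >> h.py <<'E'
def togo(p,deg):
    s=r.get_state();R=np.array(s['ee_rot']);d=R.T@(np.array(p)-s['tcp_pos'])*100
    a=np.degrees(np.arctan2(R[1,0],R[0,0])); t=((a-deg+180)%360-180)/8
    print('t',round(s['t'],2),'tcp',np.round(s['tcp_pos'],4),'xang',round(a,1),'q',np.round(s['joints'],2),'F',np.round(s['force'],1),'op',round(s['opening'],4))
    print('togo cm',np.round(d,2),'turn',round(t,2))
E
python3 -c "
from h import *
togo((.48,-.268,.30),18)"
```

```text
t 0.5 tcp [0.2683 0.5644 0.2313] xang 154.6 q [ 1.01  0.22  1.61 -0.    1.31 -0.11] F [-0.3  0.1  0.3] op 0.0853
togo cm [-54.86 -66.09  -6.87] turn 17.07
```

Call:
move_arm --motion '[{"dx":-2,"dy":-2.4,"dz":-3,"turn":1,"gripper":8.5},{"dx":-5,"dy":-6,"dz":-5,"turn":2,"gripper":8.5},{"dx":-8,"dy":-9.6,"dz":-7,"turn":3,"gripper":8.5},{"dx":-11,"dy":-13.3,"dz":-7,"turn":4,"gripper":8.5},{"dx":-14,"dy":-17,"dz":-7,"turn":5,"gripper":8.5}]'

```text
t: 1.0
tcp_pos: [0.3224, 0.3495, 0.3028]
ee_rot: [[-0.411, 0.911, 0.003], [0.911, 0.411, 0.002], [0.0, 0.003, -1.0]]
force: [1.1, 0.2, -0.1]
opening: 0.0851
```

```bash
python3 -c "
from h import *
togo((.48,-.268,.30),18)"
```

```text
t 1.0 tcp [0.3224 0.3495 0.3028] xang 114.3 q [ 0.68 -0.17  1.87 -0.    1.43  0.25] F [ 1.1  0.2 -0.1] op 0.0851
togo cm [-62.77 -11.04   0.22] turn 12.04
```

Call:
move_arm --motion '[{"dx":-4.5,"dy":-0.8,"dz":0,"turn":1,"gripper":8.5},{"dx":-9,"dy":-1.6,"dz":0,"turn":2,"gripper":8.5},{"dx":-13.5,"dy":-2.4,"dz":0,"turn":3,"gripper":8.5},{"dx":-18,"dy":-3.2,"dz":0,"turn":4,"gripper":8.5},{"dx":-22.5,"dy":-4,"dz":0,"turn":5,"gripper":8.5}]'

```text
t: 1.5
tcp_pos: [0.3791, 0.1279, 0.3017]
ee_rot: [[0.271, 0.963, 0.002], [0.963, -0.271, 0.0], [0.001, 0.002, -1.0]]
force: [1.7, 0.1, -0.1]
opening: 0.085
```

```bash
python3 -c "
from h import *
togo((.48,-.268,.30),18)"
```

```text
t 1.5 tcp [0.3791 0.1279 0.3017] xang 74.3 q [ 0.15 -0.35  2.02 -0.    1.47  0.42] F [ 1.7  0.1 -0.1] op 0.085
togo cm [-35.37  20.45   0.18] turn 7.03
```

Call:
move_arm --motion '[{"dx":-4,"dy":2.3,"dz":0,"turn":1,"gripper":8.5},{"dx":-8,"dy":4.6,"dz":0,"turn":2,"gripper":8.5},{"dx":-12,"dy":6.9,"dz":0,"turn":3,"gripper":8.5},{"dx":-16,"dy":9.2,"dz":0,"turn":4,"gripper":8.5},{"dx":-20,"dy":11.5,"dz":0,"turn":5,"gripper":8.5}]'

```text
t: 2.0
tcp_pos: [0.4368, -0.0958, 0.3018]
ee_rot: [[0.827, 0.562, 0.001], [0.562, -0.827, -0.0], [0.001, 0.001, -1.0]]
force: [0.8, 1.3, 0.7]
opening: 0.0849
```

```bash
python3 -c "
from h import *
togo((.48,-.268,.30),18)"
```

```text
t 2.0 tcp [ 0.4368 -0.0958  0.3018] xang 34.2 q [-0.37 -0.23  1.93  0.    1.44  0.6 ] F [0.8 1.3 0.7] op 0.0849
togo cm [-6.11 16.67  0.19] turn 2.03
```

Call:
move_arm --motion '[{"dx":-1.5,"dy":4,"dz":0,"turn":0.5,"gripper":8.5},{"dx":-3,"dy":8,"dz":0,"turn":1,"gripper":8.5},{"dx":-4.5,"dy":12,"dz":0,"turn":1.5,"gripper":8.5},{"dx":-5.6,"dy":15.5,"dz":0,"turn":2,"gripper":8.5},{"dx":-6.1,"dy":16.7,"dz":0.2,"turn":2,"gripper":8.5}]'

```text
t: 2.5
tcp_pos: [0.4817, -0.2693, 0.2995]
ee_rot: [[0.949, 0.315, 0.001], [0.315, -0.949, -0.001], [0.0, 0.002, -1.0]]
force: [0.1, 0.8, -0.6]
opening: 0.085
```

```bash
python3 - <<'E'
from h import *
togo((.48,-.268,.30),18)
for n in ('wrist','top'):
    c=cap(n,n+'2.png')
    m=finder.masks_of('amber_cap',n)
    for k in m[:2]: print(n,round(k['confidence'],2),np.round(k['xy']),k['region'].sum(),at_z(c,[k['xy']],.164).round(4))
E
```

```text
t 2.5 tcp [ 0.4817 -0.2693  0.2995] xang 18.4 q [-0.64  0.01  1.71 -0.    1.42  0.61] F [ 0.1  0.8 -0.6] op 0.085
togo cm [-0.12 -0.17 -0.05] turn 0.05
wrist 0.94 [318. 225.] 4998 [[ 0.4852 -0.2708  0.164 ]]
top 0.61 [486. 286.] 835 [[ 0.4787 -0.2562  0.164 ]]
```

View pics/wrist2.png

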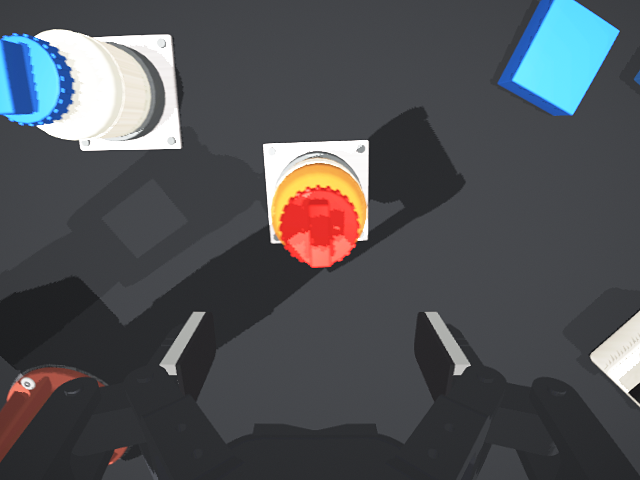

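The wrist view shows the red cap centred at about (319,227), midway between the fingers, with the bar roughly vertical in the image. I'll take a closer crop to get the bar's angle and centre.

```bash
python3 -c "
import cv2
i=cv2.imread('pics/wrist2.png')[170:280,255:385]
cv2.imwrite('pics/w2c.png',cv2.resize(i,None,fx=5,fy=5,interpolation=cv2.INTER_CUBIC))"
```

```text
(no output)
```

View pics/w2c.png

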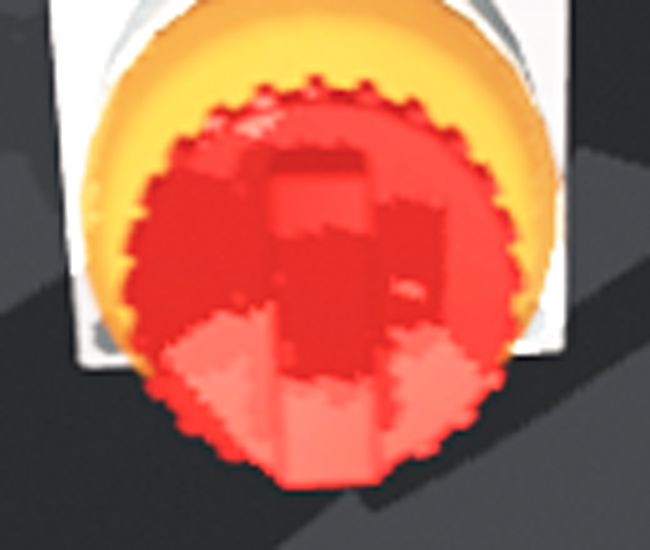

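The crop shows the bar's top face with corners at about (270,175), (370,175), (383,488) and (280,488). The disc rim runs from (127,270) to (523,270), and its far edge is near y=90.

```bash
python3 - <<'E'
from h import *
c=cap('wrist')
f=lambda p:np.array(p,float)/5+[255,170]-.4
P=at_z(c,f([[270,175],[370,175],[383,488],[280,488]]),.186);print(P.round(4))
m=P.mean(0);d=(P[0]+P[1]-P[2]-P[3])/2;a=np.degrees(np.arctan2(d[1],d[0]));print(m,np.linalg.norm(d),a)
D=at_z(c,f([[127,270],[523,270],[318,90]]),.164);print(D.round(4),D[:2].mean(0))
print(ray(c,[[320,240]]))
togo((m[0],m[1],.20),a)
E
```

```text
[[ 0.5026 -0.2519  0.186 ]
 [ 0.5073 -0.2658  0.186 ]
 [ 0.4612 -0.2842  0.186 ]
 [ 0.456  -0.269   0.186 ]]
[ 0.48176414 -0.26771866  0.186     ] 0.049572574122528454 20.90046365426691
[[ 0.4756 -0.236   0.164 ]
 [ 0.4962 -0.2969  0.164 ]
 [ 0.5133 -0.2559  0.164 ]] [ 0.48591075 -0.26642078  0.164     ]
(array([ 0.55662409, -0.23887002,  0.44215676]), array([[-0.28685505, -0.11080502, -0.95172711]]))
t 2.75 tcp [ 0.4809 -0.2645  0.2992] xang 18.7 q [-0.63  0.01  1.72  0.    1.42  0.61] F [-0.4 -0.3  0.7] op 0.0849
togo cm [-0.02  0.35  9.92] turn -0.28
```

Call:
move_arm --motion '[{"dx":0,"dy":0.1,"dz":3,"turn":-0.3,"gripper":7},{"dx":0,"dy":0.2,"dz":6,"turn":-0.3,"gripper":5},{"dx":0,"dy":0.2,"dz":8,"turn":-0.3,"gripper":5},{"dx":0,"dy":0.2,"dz":9,"turn":-0.3,"gripper":5},{"dx":0,"dy":0.2,"dz":9,"turn":-0.3,"gripper":5}]'

```text
t: 3.25
tcp_pos: [0.4809, -0.2659, 0.2079]
ee_rot: [[0.933, 0.36, -0.002], [0.36, -0.933, 0.002], [-0.002, -0.003, -1.0]]
force: [-0.0, 0.7, 0.1]
opening: 0.0499
```

```bash
python3 - <<'E'
from h import *
togo((.4818,-.2677,.170),20.9)
c=cap('wrist','w3.png')
togo((.4818,-.2677,.170),20.9)
E
```

```text
t 3.25 tcp [ 0.4809 -0.2659  0.2079] xang 21.1 q [-0.63  0.08  1.81  0.    1.25  0.57] F [-0.   0.7  0.1] op 0.0499
togo cm [0.02 0.21 3.79] turn 0.02
t 3.3 tcp [ 0.4818 -0.2668  0.2095] xang 21.1 q [-0.63  0.08  1.81  0.    1.25  0.57] F [-0.1 -0.4  0. ] op 0.0503
togo cm [-0.03  0.08  3.95] turn 0.02
```

View pics/w3.png

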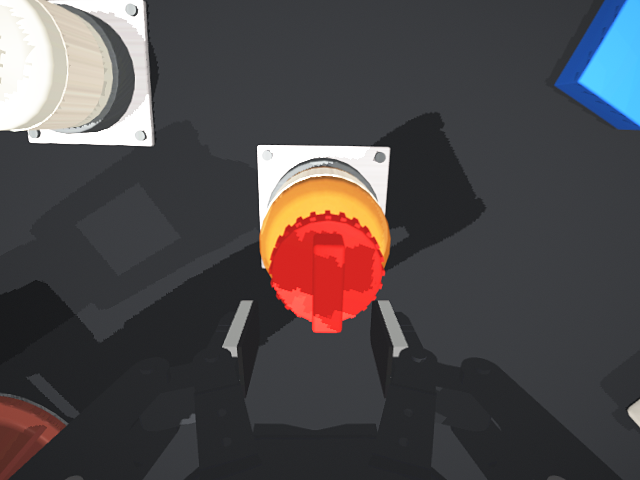

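The cap is between the fingers. The bar's top corners are at about (315,246), (343,246), (342,332) and (312,332), and the pad tips are near columns 251 and 376. I'll measure the remaining sideways offset.

```bash
python3 - <<'E'
from h import *
c=cap('wrist')
P=at_z(c,[[315,246],[343,246],[342,332],[312,332]],.186)
m=P.mean(0);d=(P[0]+P[1]-P[2]-P[3])/2;a=np.degrees(np.arctan2(d[1],d[0]));print(m,np.linalg.norm(d),a)
s=r.get_state();R=np.array(s['ee_rot'])
for p in ([0,.025,-.005],[0,-.025,-.005],[0,0,-.005]):
    w=np.array(s['tcp_pos'])+R@p; print(cv2.projectPoints(w.reshape(1,3),np.array(c['rvec']),np.array(c['tvec']),np.array(c['K']),np.array(c['D']))[0].ravel())
togo((m[0],m[1],.170),a)
E
```

```text
[ 0.48272242 -0.27306731  0.186     ] 0.049265078775859845 20.57232122997836
[375.19501963 317.16124758]
[261.38932029 317.02839593]
[318.29591655 317.21264948]
t 3.35 tcp [ 0.4824 -0.2675  0.2105] xang 21.0 q [-0.63  0.08  1.81  0.    1.25  0.57] F [ 0.3 -0.6 -0.1] op 0.0501
togo cm [-0.18  0.52  4.06] turn 0.06
```

Call:
move_arm --motion '[{"dx":-0.1,"dy":0.6,"dz":1,"turn":0,"gripper":5},{"dx":-0.1,"dy":0.6,"dz":2.5,"turn":0,"gripper":5},{"dx":-0.1,"dy":0.6,"dz":4,"turn":0,"gripper":4},{"dx":-0.1,"dy":0.6,"dz":4,"turn":0,"gripper":1.2},{"dx":-0.1,"dy":0.6,"dz":4,"turn":0,"gripper":1.2}]' --grip_force 50

```text
t: 3.85
tcp_pos: [0.4821, -0.2724, 0.1681]
ee_rot: [[0.934, 0.357, -0.003], [0.357, -0.934, 0.004], [-0.001, -0.005, -1.0]]
force: [-0.9, 0.5, 7.9]
opening: 0.0149
```

```bash
python3 - <<'E'
from h import *
c=cap('wrist','w4.png')
togo((.4825,-.272,.164),20.7)
E
```

```text
t 3.9 tcp [ 0.482  -0.2724  0.1682] xang 20.9 q [-0.64  0.13  1.84  0.    1.18  0.56] F [-1.4  3.4  1.9] op 0.0145
togo cm [ 0.06 -0.02  0.42] turn 0.03
```

View pics/w4.png

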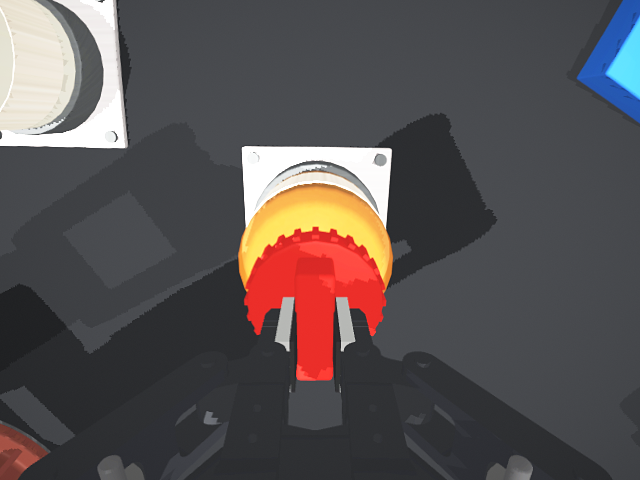

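The pads grip the bar evenly at about columns 290 and 345, centred. Next I'll push down in steps while watching the force.

Call:
move_arm --motion '[{"dx":0,"dy":0,"dz":0.3,"turn":0,"gripper":1.2},{"dx":0,"dy":0,"dz":0.6,"turn":0,"gripper":1.2},{"dx":0,"dy":0,"dz":0.9,"turn":0,"gripper":1.2},{"dx":0,"dy":0,"dz":1.2,"turn":0,"gripper":1.2},{"dx":0,"dy":0,"dz":1.2,"turn":0,"gripper":1.2}]'

```text
t: 4.4
tcp_pos: [0.4822, -0.2725, 0.1605]
ee_rot: [[0.934, 0.358, -0.003], [0.358, -0.934, 0.003], [-0.002, -0.004, -1.0]]
force: [-8.6, 7.0, 19.0]
opening: 0.0147
```

Call:
move_arm --motion '[{"dx":0,"dy":0,"dz":0.2,"turn":0,"gripper":1.2},{"dx":0,"dy":0,"dz":0.4,"turn":0,"gripper":1.2},{"dx":0,"dy":0,"dz":0.6,"turn":0,"gripper":1.2},{"dx":0,"dy":0,"dz":0.6,"turn":0,"gripper":1.2},{"dx":0,"dy":0,"dz":0.6,"turn":0,"gripper":1.2}]'

```text
t: 4.9
tcp_pos: [0.4823, -0.2726, 0.1603]
ee_rot: [[0.933, 0.359, -0.004], [0.359, -0.933, 0.003], [-0.003, -0.004, -1.0]]
force: [-17.5, 14.3, 43.9]
opening: 0.0148
```

Call:
move_arm --motion '[{"dx":0,"dy":0,"dz":-0.2,"turn":-0.5,"gripper":1.2},{"dx":0,"dy":0,"dz":-0.2,"turn":-1.3,"gripper":1.2},{"dx":0,"dy":0,"dz":-0.2,"turn":-2.1,"gripper":1.2},{"dx":0,"dy":0,"dz":-0.2,"turn":-2.9,"gripper":1.2},{"dx":0,"dy":0,"dz":-0.2,"turn":-3.5,"gripper":1.2}]'

```text
t: 5.4
tcp_pos: [0.483, -0.2735, 0.1604]
ee_rot: [[0.653, 0.757, -0.001], [0.757, -0.653, 0.001], [-0.0, -0.002, -1.0]]
force: [-12.2, 9.9, 32.9]
opening: 0.0147
```

```bash
python3 - <<'E'
from h import *
togo((.4823,-.2726,.160),103.8)
print(np.round(r.get_state()['wrist_torque'],2))
E
```

```text
t 5.4 tcp [ 0.483  -0.2735  0.1604] xang 49.2 q [-0.64  0.14  1.84 -0.    1.16  0.07] F [-12.2   9.9  32.9] op 0.0147
togo cm [ 0.02 -0.11  0.04] turn -6.82
[ 1.67  2.23 -0.16]
```

Turning works: 28.5° so far at 33 N.

Call:
move_arm --motion '[{"dx":0,"dy":0,"dz":0,"turn":-0.9,"gripper":1.2},{"dx":0,"dy":0,"dz":0,"turn":-1.8,"gripper":1.2},{"dx":0,"dy":0,"dz":0,"turn":-2.7,"gripper":1.2},{"dx":0,"dy":0,"dz":0,"turn":-3.6,"gripper":1.2},{"dx":0,"dy":0,"dz":0,"turn":-4.5,"gripper":1.2}]'

```text
t: 5.9
tcp_pos: [0.4842, -0.274, 0.1604]
ee_rot: [[0.083, 0.997, 0.002], [0.997, -0.083, -0.0], [-0.0, 0.002, -1.0]]
force: [-9.0, 8.4, 29.4]
opening: 0.0147
```

```bash
python3 - <<'E'
from h import *
togo((.4823,-.2726,.160),103.8)
print(np.round(r.get_state()['wrist_torque'],2))
E
```

```text
t 5.9 tcp [ 0.4842 -0.274   0.1604] xang 85.3 q [-0.64  0.14  1.84  0.    1.16 -0.56] F [-9.   8.4 29.4] op 0.0147
togo cm [ 0.13 -0.21  0.04] turn -2.32
[ 1.53  1.63 -0.16]
```

Call:
move_arm --motion '[{"dx":0,"dy":0,"dz":0,"turn":-0.8,"gripper":1.2},{"dx":0,"dy":0,"dz":0,"turn":-1.6,"gripper":1.2},{"dx":0,"dy":0,"dz":0,"turn":-2.2,"gripper":1.2},{"dx":0,"dy":0,"dz":0,"turn":-2.6,"gripper":1.2},{"dx":0,"dy":0,"dz":0,"turn":-2.8,"gripper":1.2}]'

```text
t: 6.4
tcp_pos: [0.4851, -0.274, 0.1604]
ee_rot: [[-0.297, 0.955, 0.004], [0.955, 0.297, -0.0], [-0.001, 0.004, -1.0]]
force: [-6.9, 7.8, 28.6]
opening: 0.0149
```

```bash
python3 - <<'E'
from h import *
togo((.4823,-.2726,.160),103.8)
print(np.round(r.get_state()['wrist_torque'],2))
E
```

```text
t 6.4 tcp [ 0.4851 -0.274   0.1604] xang 107.3 q [-0.64  0.14  1.84  0.    1.16 -0.94] F [-6.9  7.8 28.6] op 0.0149
togo cm [ 0.21 -0.23  0.04] turn 0.43
[ 1.38  1.42 -1.1 ]
```

The twist moment rose to 1.1 N m, so the cap is at its stop. Now I'll let go and rise.

Call:
move_arm --motion '[{"dx":0,"dy":0,"dz":-0.4,"turn":0,"gripper":5},{"dx":0,"dy":0,"dz":-1,"turn":0,"gripper":5},{"dx":0,"dy":0,"dz":-2.5,"turn":0,"gripper":5},{"dx":0,"dy":0,"dz":-5.5,"turn":0,"gripper":5},{"dx":0,"dy":0,"dz":-9,"turn":0,"gripper":6}]'

```text
t: 6.9
tcp_pos: [0.4821, -0.273, 0.2423]
ee_rot: [[-0.298, 0.954, -0.003], [0.954, 0.298, 0.002], [0.003, -0.002, -1.0]]
force: [0.1, -0.3, 0.5]
opening: 0.0597
```

Call:
move_arm --motion '[{"dx":0,"dy":0,"dz":-2,"turn":0,"gripper":7},{"dx":0,"dy":0,"dz":-4,"turn":0,"gripper":7},{"dx":0,"dy":0,"dz":-5,"turn":0,"gripper":7},{"dx":0,"dy":0,"dz":-5,"turn":0,"gripper":7},{"dx":0,"dy":0,"dz":-5,"turn":0,"gripper":7}]'

```text
t: 7.4
tcp_pos: [0.4827, -0.2735, 0.2922]
ee_rot: [[-0.299, 0.954, -0.001], [0.954, 0.299, 0.001], [0.001, -0.001, -1.0]]
force: [0.1, 0.3, -0.1]
opening: 0.07
```

```bash
python3 - <<'E'
from h import *
togo((.4823,-.2726,.30),103.8)
a=cap('wrist');b=cap('scene')
cv2.imwrite('pics/fin.png',np.hstack([cv2.resize(a['pixels'][100:400,170:470],(400,400)),cv2.resize(b['pixels'][200:380,90:270],(400,400),interpolation=2)])[:,:,::-1])
E
```

```text
t 7.4 tcp [ 0.4827 -0.2735  0.2922] xang 107.4 q [-0.64  0.02  1.71  0.    1.41 -0.95] F [ 0.1  0.3 -0.1] op 0.07
togo cm [ 0.1  -0.01 -0.78] turn 0.45
```

View pics/fin.png

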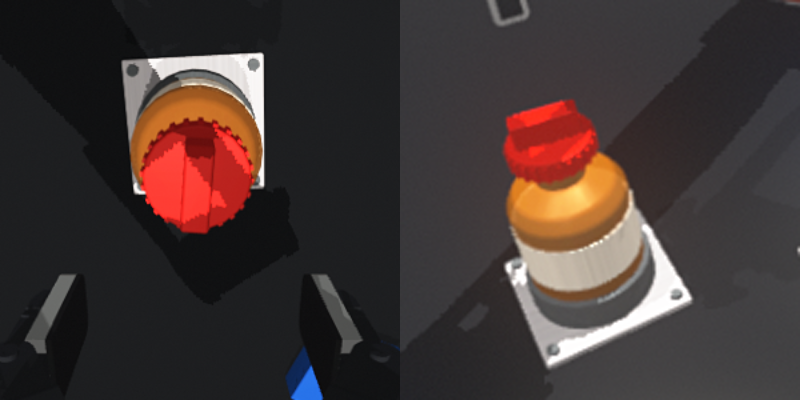

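The wrist half of the picture shows the bar turned about a quarter turn. In the scene half the cap stands clear of the bottle with its neck showing, so it has sprung up. The robot is well clear and reads no force.

```bash
python3 -c "
from h import *
print(order.job_done())"
```

```text
the job is handed in; nothing more can be done
None
```

The amber bottle is open, and I handed the job in at about 7.5 s of the 35 s allowed.

- **Push and turn:** I gripped the red cap's bar and pushed the cap down to its hard stop. The push reached 44 N and stayed at about 29–33 N in the readings during the turn. I turned the tool about 86° anticlockwise, until the resisting moment rose from 0.16 to 1.1 N m. I took that as the stop; the cap's turn at its stop is 83°.
- **Release:** I opened the fingers and rose straight up.
- **Last checks:** The pictures show the bar turned about a quarter turn and the cap sprung up with the bottle neck visible. The robot was about 10 cm above the cap, with no force reading.
- **White and green bottles:** I never touched them. I did not look at their caps again at the end.
- **What disagreed:** The first close-up put the bar's centre about 5 mm off sideways. A second look from nearer corrected this before I gripped. The first move call was refused because it left out the gripper value, and nothing moved.

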